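# Take the bore of the parasol socket with a telescoping gauge

## Robot

A 7-joint arm with a two-finger parallel gripper is mounted at the origin on the work surface. World frame = base frame: x ahead of the robot, y to its left, z up, the work surface at z = 0. Lengths are in mm, angles in rad, forces in N, time in s.
With the tool pointing down it reaches from about 425 to 950 mm from the base axis. Payload 16.7 kg.
Tool frame: the origin (TCP) lies between the finger pads; the fingertips stand 17 mm ahead of it and the grasp point (between the pads) lies 2 mm behind it; z points along the fingers, x is the direction in which the jaws open and shut, and the axes are right-handed (so a half turn about z gives the same grasp; the last joint's range is limited). The gripper opens to 94 mm and grips with 3 to 60 N. Pads are 16 mm wide; open, the fingers measure 119 mm over their backs; the gripper's body (75 mm by 177 mm) begins 78 mm behind the grasp point.
Start: joints at [-1.399, 0.426, 0.074, 1.606, -0.034, 1.111, -0.067], TCP at [213.489, 640.311, 222.467] pointing down, gripper open.
Joint ranges: [-2.85, 2.85], [-0.5, 2.14], [-1.23, 1.37], [0.21, 2.46], [-1.02, 4.16], [0.16, 2.05], [-2.73, 2.73]. Speed limits (rad/s): [1.89, 1.89, 2.39, 2.39, 3.01, 3.01, 3.01].

## Interface

Orientations are given as a rotation vector (axis times angle).
In Python, from rig import telemetry, optics, manip gives the robot as it stands.
- The arm moves only by the tool send_rows, never from a script. Its argument "steps" is a list that holds one entry, the list of rows, each a list of 7 numbers: the shift along the world's x, y, z in cm, then the turn, a rotation vector about the world's x, y, z in degrees, then the opening, from -1 (shut) to 1 (fully open). A call has 1 to 12 rows; each row is the pose to reach, as a shift and turn from the pose measured when the call began; what a row does not reach only later rows make up. A row lasts 1/10 s, in which the tool goes at most 50 mm and 8.59 degrees, less where a joint would pass 70% of its speed; a pose out of reach is approached as far as the arm can. A call with a gripper value outside its range is refused whole. The fingers move at their own pace and stop on an object; "newtons" is the grip in N (left out, the last holds). Time passes only in rows, so rows that repeat a pose let the fingers close. It gives the time, the measured TCP pose, the force and the opening at its end, in the units of the state.
- telemetry.read_state(): the state, without advancing time (a new reading comes with each control period).
- optics.read_camera(name): name is "scene" or "top"; returns the picture (480x640x3 uint8, blue, green, red); there is no depth.
- optics.camera_model(name): a dict with "fx", "fy", "cx", "cy" (pixels), "cam_to_world" (4x4, takes a point from camera to world coordinates). Camera axes: x right, y up, looking along -z (the intrinsics and any distortion apply to the point x, -y, -z); pixel columns grow to the right and rows downward; lengths in mm; the calibration is good to about 2 mm. A picture is of the moment at which its call begins. camera_model takes no time and is no camera call.
- manip.sign_off(): hands the job in, once; it reports no verdict.
The state is a dict: "t": time; "joint_positions": joint angles; "joint_velocities": joint speeds; "joint_torque": joint torques, N m; "eef_pos": TCP position; "eef_rot": TCP orientation; "contact_force": force on the tool from outside, world axes, zero at the start; "torque": the same for the moment, N m; "grip_width": opening from 0.0 (shut) to 1.0 (fully open).
Only numpy, scipy, OpenCV 4.12 (cv2) and the standard library are available. Lean on these libraries where they do the work, as an engineer would, in place of code of your own. Each camera call takes 0.05 s, during which the arm holds its last target.

## Task

Measure the bore of the parasol socket on the ledge, to order a new sleeve for it: lift the telescoping gauge out of its wooden block by the knurled lock nut and lower it into the socket, pressing only lightly, until its collar sits flat on the rim. Unlock it by turning the nut anticlockwise (seen from above) until the plungers have sprung out against the wall, then lock it again clockwise, only finger-tight, some 25 degrees past where it starts to bite: too slack and the plungers slip, but it must not be cranked down hard as it was left. Draw the gauge straight out, locked at the bore's size, stand it gently back in its block, let go of it, and leave the other things on the ledge where they are.

Things in the scene. Friction and masses are not known exactly. Their poses are not given: they have to be found in the camera images.
- gauge: Steel T-shaped telescoping bore gauge, 0.4 kg, upright in its block at the start. Origin on its axis at the underside of its squaring collar (disc 76 mm across, 5 mm thick, hub 26 mm across up to 15 mm); z up along the handle, x along the plungers. Handle 12 mm thick up to 62 mm above the origin, then the nut. Below the collar a stem and a cross head centred at -40 mm, lowest point at -49 mm.
- nut_grip (a point): Middle of the knurled steel lock nut on top of the handle, on the gauge's axis 75 mm above its origin. The nut is 22 mm across and 26 mm tall (z 62 to 88 mm); grip it from above at any yaw; the gauge can be carried by it. Press the collar on the rim with 10 to 20 N while turning the nut, else the whole gauge turns with it.
- nut (a joint): Turn of the lock nut, rad, growing anticlockwise from above (unlocking) up to 1.8; it stays where left; locked hard (under 0.12) at the start. A turn of 1.1 rad frees the plungers. Thread friction is about 0.12 N m; clockwise, from where the lock pin bites, the torque climbs some 0.14 N m per rad; the lock is right 0.25 to 0.6 rad past the bite (0.035 to 0.085 N m more than slack; turn in small slow steps to read it).
- tip_a (a point): Rounded outer end of the plunger at the gauge's -x side, 40 mm below its origin. The gauge's size is the distance from tip_a to tip_b: 42 to 45 mm locked at the start, 57 mm at most. Unlocked, each plunger is pushed out by its own oil-damped spring (2 N, about 5 mm/s) until it meets something.
- tip_b (a point): Rounded outer end of the plunger at the gauge's +x side. The two plungers move out independently, so the head need not be exactly centred in a bore (up to 3 mm off will do).
- lock_pin: Pin inside the gauge's handle, out of sight, which the nut drives down onto the tails of the two plungers to lock them by friction.
- plunger_a: The -x plunger of the gauge, a steel rod 13 mm thick with a domed end.
- socket: Fixed cast-aluminium parasol socket: round flange 130 mm across with four bolts, upright tube 63 mm across and 95 mm tall, open at the top; a clamp screw stands out 56 mm from the axis on its -x side at 45 mm height. Origin on the axis at the ledge. The straight bore is 86 mm deep; its diameter, somewhere from 47 to 52 mm, is what is to be measured.
- socket_rim (a point): Centre of the mouth of the socket, level with its rim, 95 mm above the ledge. Here the gauge's origin lies when its collar is seated.
- block: Fixed dark hardwood block, 105 x 105 mm, 70 mm tall, the gauge's stand, with a round pocket 60 mm across and 60 mm deep in its top. Origin under its centre.
- block_top (a point): Centre of the mouth of the pocket, level with the block's top, 70 mm above the ledge. Here the gauge's origin lies when it is put away.
- molcajete: three-legged basalt mortar with its pestle lying in it, 180 mm across, 96 mm tall (pestle to about 150 mm), 3 kg; origin under its centre on the ledge
- basting_bowl: open aluminium bowl, 156 mm across, 58 mm tall; origin under its centre
- tongs: pair of wooden tongs lying flat, about 300 mm long and 75 mm wide at the open end, 20 mm tall, lying between socket and block; origin under the middle, x along their length
- tub: blue plastic lidded tub, 124 x 182 mm, 75 mm tall; origin under its centre
- grill_brush: steel grill brush with a wooden handle, 345 mm long, 36 mm tall, lying bristles down; origin under its middle, x along its length
- trivet: hinged cast-aluminium trivet, opened flat, 190 x 180 mm, 14 mm tall; origin under its centre

How it is judged (in metres and radians):
On the way, in this order (a step that is already met when the one before it is completed fails the run):
1. the gauge stands in the socket, collar flat on the rim, plungers still locked in (horizontal distance between gauge and socket_rim below 0.008 m and distance between gauge and socket_rim below 0.0085 m and angle between gauge's own z axis and vertical below 0.06 rad and distance between tip_a and tip_b below 0.047 m), for 0.2 s.
2. with the collar on the rim the plungers have sprung out against the bore (horizontal distance between gauge and socket_rim below 0.008 m and distance between gauge and socket_rim below 0.0085 m and angle between gauge's own z axis and vertical below 0.06 rad and distance between tip_a and tip_b between 0.0488 and 0.0514 m), for 0.2 s.
3. the gauge has been drawn clear of the socket, locked finger-tight at the bore's size (distance between tip_a and tip_b between 0.0488 and 0.0514 m and contact force between lock_pin and plunger_a between 5 and 16 N and z of gauge in the frame of socket_rim above 0.055 m), for 0.2 s.
At the end, for the whole second after the job is handed in: The gauge stands upright in its block's pocket (within 8 mm, tilted under 0.06 rad, collar on the block), released and at rest; its tips are the bore's diameter apart to within 1.3 mm, and it is locked finger-tight (the lock pin bears on each plunger with 5 to 16 N) (distance between tip_a and tip_b between 0.0488 and 0.0514 m and contact force between lock_pin and plunger_a between 5 and 16 N and horizontal distance between gauge and block_top below 0.008 m and distance between gauge and block_top below 0.0085 m and angle between gauge's own z axis and vertical below 0.06 rad and linear speed of gauge below 0.02 m/s and contact force between the fingers and gauge below 0.1 N); the robot touches nothing.
It fails at once if the gauge is pushed hard against the socket (over 45 N, its own plungers' pressure included) (contact force between gauge and socket above 45 N).
It fails at once if the gauge is dropped or driven onto its block (over 45 N) (contact force between gauge and block above 45 N).
It fails at once if one of the other things on the ledge is shoved aside (over 20 mm) (distance of any of molcajete, basting_bowl, tongs, tub, grill_brush, trivet from where it was at the start of the episode above 0.02 m).
It also fails if it takes over 72 s, if anything falls off the work surface, if the arm or the gripper's body presses on something with over 40 N, if the wrist force passes 120 N, or if a joint passes its speed limit or range.

## Working session

There is one attempt and no reset: what is moved stays moved. The work goes in short steps, Python scripts to look and compute and a tool call to move; the robot and the scene stay as the last step left them, time stands still between calls to the robot, and variables do not carry over. Pictures are saved under pics/ and viewed, and the job is handed in when it is done.

Besides the shell and the picture viewer there is one more tool, called after "Request:" by a JSON object that holds its "fn" and its "kwargs". send_rows: Moves the arm, as the interface text tells. Its arguments: {"type":"object","properties":{"steps":{"type":"array","items":{"type":"array","items":{"type":"array","items":{"type":"number"}}}},"newtons":{"type":"number"}},"required":["steps"]}

```bash
mkdir -p pics; ls; python3 - <<'E'
from rig import telemetry, optics
import cv2
print(telemetry.read_state())
for n in("scene","top"):
    cv2.imwrite(f"pics/{n}0.png",optics.read_camera(n)); print(n,optics.camera_model(n))
E
```

```text
pics
{'t': 0.0, 'joint_positions': array([-1.39851751,  0.42673096,  0.07387438,  1.60658647, -0.03408608,
        1.11081906, -0.06707557]), 'joint_velocities': array([ 9.82630738e-05,  8.35764327e-04, -1.51745934e-03,  2.96648641e-04,
       -8.54363474e-04,  9.39548685e-04,  2.47470733e-04]), 'joint_torque': array([ 9.06797013e-04, -9.35830665e+01,  3.66691276e+00, -4.54173839e+01,
       -4.87740117e-02,  2.03402649e-02,  1.67674912e-04]), 'eef_pos': array([213.38706109, 639.94788122, 221.78607598]), 'eef_rot': array([ 2.54795487e+00,  1.83636505e+00, -1.52187042e-03]), 'contact_force': array([-0.03092374, -0.4103694 , -0.71690829]), 'torque': array([0.06763727, 0.02182581, 0.00585172]), 'grip_width': 0.9978421077774279}
scene {'fx': 547.3699459757195, 'fy': 547.3699459757195, 'cx': 315.52772305019613, 'cy': 234.5878257103624, 'cam_to_world': array([[ 1.18339977e-02, -8.27807985e-01,  5.60886706e-01,
         1.32145711e+03],
       [ 9.99926895e-01,  8.40462651e-03, -8.69287078e-03,
        -1.89077286e+01],
       [ 2.48198457e-03,  5.60948574e-01,  8.27846929e-01,
         1.17305581e+03],
       [ 0.00000000e+00,  0.00000000e+00,  0.00000000e+00,
         1.00000000e+00]])}
top {'fx': 590.6309696307285, 'fy': 590.6309696307285, 'cx': 323.03336533756385, 'cy': 240.9977080095071, 'cam_to_world': array([[-9.24439666e-03,  9.91629087e-01, -1.28787791e-01,
         4.37324074e+02],
       [-9.99954049e-01, -9.49423603e-03, -1.32612518e-03,
        -1.71814112e+01],
       [-2.53776599e-03,  1.28769614e-01,  9.91671289e-01,
         1.45762403e+03],
       [ 0.00000000e+00,  0.00000000e+00,  0.00000000e+00,
         1.00000000e+00]])}
```

View pics/scene0.png

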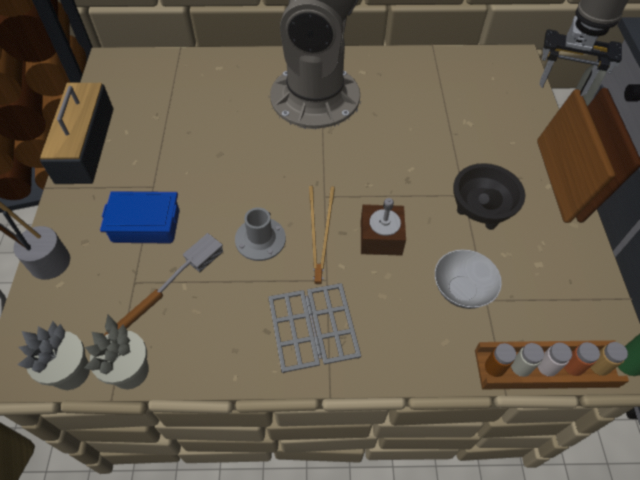

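View pics/top0.png

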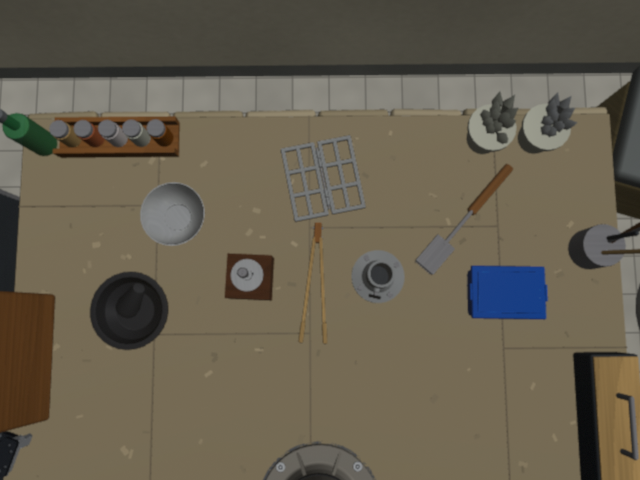

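The top view shows the gauge in its block near (247,273) and the socket near (379,274). The tongs lie between them. I'll zoom in.

```bash
cat > h.py <<'E'
from rig import telemetry, optics
import cv2, numpy as np
from scipy.spatial.transform import Rotation as R
def proj(n,p):
    m=optics.camera_model(n); T=np.array(m["cam_to_world"]); p=np.atleast_2d(p)
    c=(p-T[:3,3])@T[:3,:3]
    return np.c_[m["fx"]*c[:,0]/-c[:,2]+m["cx"], m["fy"]*-c[:,1]/-c[:,2]+m["cy"]]
def unproj(n,uv,z):
    m=optics.camera_model(n); T=np.array(m["cam_to_world"]); u,v=uv
    d=T[:3,:3]@np.array([(u-m["cx"])/m["fx"],-(v-m["cy"])/m["fy"],-1])
    s=(z-T[2,3])/d[2]; return T[:3,3]+s*d
def circ(c,r,z,n=60):
    a=np.linspace(0,2*np.pi,n); return np.c_[c[0]+r*np.cos(a),c[1]+r*np.sin(a),0*a+z]
def crop(n,c,w,h,k,name,draw=[]):
    im=optics.read_camera(n); x,y=int(c[0]-w/2),int(c[1]-h/2)
    im=cv2.resize(im[y:y+h,x:x+w],None,fx=k,fy=k,interpolation=cv2.INTER_CUBIC)
    for pts,col in draw:
        q=((proj(n,pts)-[x,y]+.5)*k).astype(int); cv2.polylines(im,[q.reshape(-1,1,2)],False,col,1)
    cv2.imwrite("pics/"+name,im)
E
python3 - <<'E'
from h import *
for n,bc,sc in(("top",(247,273),(379,274)),("scene",(384,225),(259,232))):
    crop(n,bc,70,70,8,f"b_{n}.png"); crop(n,sc,70,70,8,f"s_{n}.png")
a=[cv2.imread(f"pics/{x}.png") for x in("b_top","s_top","b_scene","s_scene")]
m=np.vstack([np.hstack(a[:2]),np.hstack(a[2:])]); cv2.imwrite("pics/m1.png",cv2.resize(m,(600,600)))
E
```

```text
(no output)
```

View pics/m1.png

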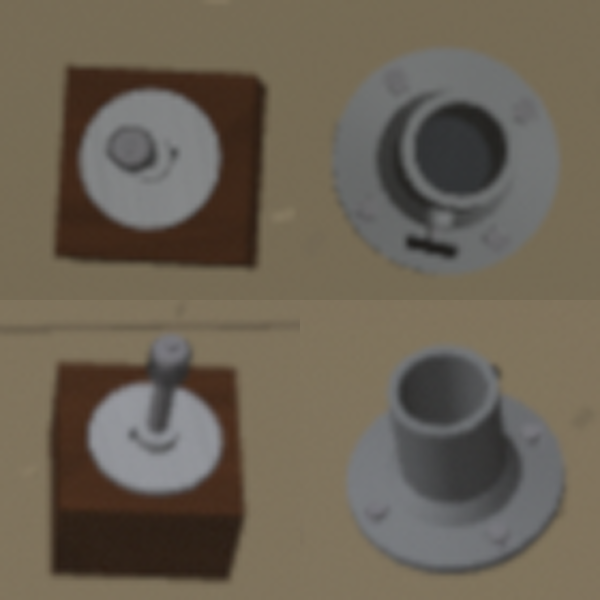

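```bash
python3 - <<'E'
from h import *
def o(q,c): return (np.array(q)+.5)/(600/140)-.5+[int(c[0]-35),int(c[1]-35)]
bt,st,bs,ss=(247,273),(379,274),(384,225),(259,232)
print("collar top", unproj("top",o((150,158),bt),75), "scene",unproj("scene",o((155.5,437-300),bs),75))
print("nut top", unproj("top",o((128,145),bt),158), "scene",unproj("scene",o((171,348-300),bs),158))
print("rim top", unproj("top",o((460-300,149),st),95), "scene",unproj("scene",o((445.5-300,388-300),ss),95))
print("flange", unproj("top",o((446-300,161),st),8), "scene",unproj("scene",o((456-300,482-300),ss),8))
print("clampscrew", unproj("top",o((432-300,245),st),45), )
E
```

```text
collar top [539.45016273 164.52052784  75.        ] scene [540.53158045 163.99350148  75.        ]
nut top [540.12202398 164.98422801 158.        ] scene [540.06428526 163.57599454 158.        ]
rim top [ 537.59008177 -148.41007182   95.        ] scene [ 538.41881254 -147.86596771   95.        ]
flange [ 537.18473157 -148.61949181    8.        ] scene [ 544.54196727 -148.7221978     8.        ]
clampscrew [ 487.98731932 -136.49513915   45.        ]
```

Request:
{"fn": "send_rows", "kwargs": {"steps": [[[2.5,-3.6,0.4,0,0,-6,1],[5,-7.3,0.8,0,0,-12,1],[7.5,-11,1.2,0,0,-18,1],[10,-14.6,1.6,0,0,-24,1],[12.5,-18.2,1.8,0,0,-30,1],[15,-21.9,1.8,0,0,-36,1],[17.5,-25.5,1.8,0,0,-42,1],[20,-29.2,1.8,0,0,-48,1],[22.5,-32.8,1.8,0,0,-54,1],[25,-36.5,1.8,0,0,-60,1],[27.5,-40.1,1.8,0,0,-66,1],[29.5,-43,1.8,0,0,-71.6,1]]], "newtons": 40}}

```text
t: 1.5
eef_pos: [509.6, 207.8, 240.6]
eef_rot: [-3.141, 0.01, -0.0]
contact_force: [0.2, 0.9, 0.2]
grip_width: 0.999
```

Request:
{"fn": "send_rows", "kwargs": {"steps": [[[1.5,-2.2,0,0,0,0,1],[3.05,-4.35,0,0,0,0,1],[3.05,-4.35,0,0,0,0,1],[3.05,-4.35,-1,0,0,0,1],[3.05,-4.35,-2,0,0,0,1],[3.05,-4.35,-3,0,0,0,1],[3.05,-4.35,-3,0,0,0,1]]]}}

```text
t: 2.2
eef_pos: [538.8, 164.8, 208.7]
eef_rot: [3.141, -0.008, -0.004]
contact_force: [0.1, -0.0, -0.0]
grip_width: 0.996
```

```bash
python3 - <<'E'
from h import *
s=telemetry.read_state(); print(s["eef_pos"],s["eef_rot"],s["joint_positions"],s["contact_force"],s["torque"])
crop("top",(247,260),110,110,5,"g1.png"); crop("scene",(384,195),110,110,5,"g2.png")
cv2.imwrite("pics/m2.png",np.hstack([cv2.resize(cv2.imread("pics/g1.png"),(400,400)),cv2.resize(cv2.imread("pics/g2.png"),(400,400))]))
E
```

```text
[538.84286594 164.79840269 208.68596082] [ 3.14060068 -0.0079667  -0.00359647] [-0.84795732  0.28336068  0.52949688  1.89625102 -0.16755941  1.00801529
 -0.25073862] [ 0.06821668 -0.02892692 -0.01731276] [-0.07083043  0.06469767  0.03582241]
```

View pics/m2.png

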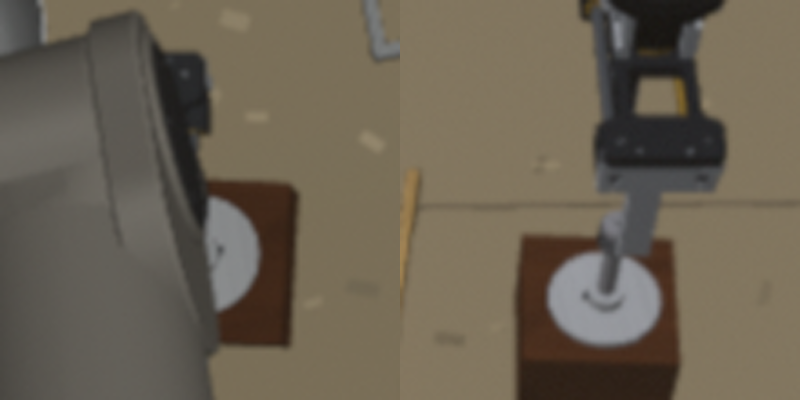

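```bash
python3 - <<'E'
from h import *
for p in [(588,156.8,191.7),(588,172.8,191.7),(598,156.8,191.7),(598,172.8,191.7),(540,164.3,158)]:
    print(p, (proj("scene",p)[0]-[329,140])*400/110)
E
```

```text
(588, 156.8, 191.7) [218.35495151 249.49889571]
(588, 172.8, 191.7) [244.31037312 249.29119962]
(598, 156.8, 191.7) [219.77745413 262.5733959 ]
(598, 172.8, 191.7) [245.85205588 262.36325409]
(540, 164.3, 158) [217.53985943 221.06337842]
```

```bash
python3 - <<'E'
from h import *
crop("scene",(389,202),50,40,16,"g3.png")
for p in [(588,156.8,191.7),(588,172.8,191.7),(588,156.8,215),(588,172.8,215),(540,164.3,158)]:
    print(p, (proj("scene",p)[0]-[364,182]+.5)*16)
E
```

```text
(588, 156.8, 191.7) [408.76178664 433.79514114]
(588, 172.8, 191.7) [522.96564172 432.88127831]
(588, 156.8, 215) [427.99525366 332.23648517]
(588, 172.8, 215) [544.02320682 331.31971898]
(540, 164.3, 158) [405.17538151 308.67886504]
```

View pics/g3.png

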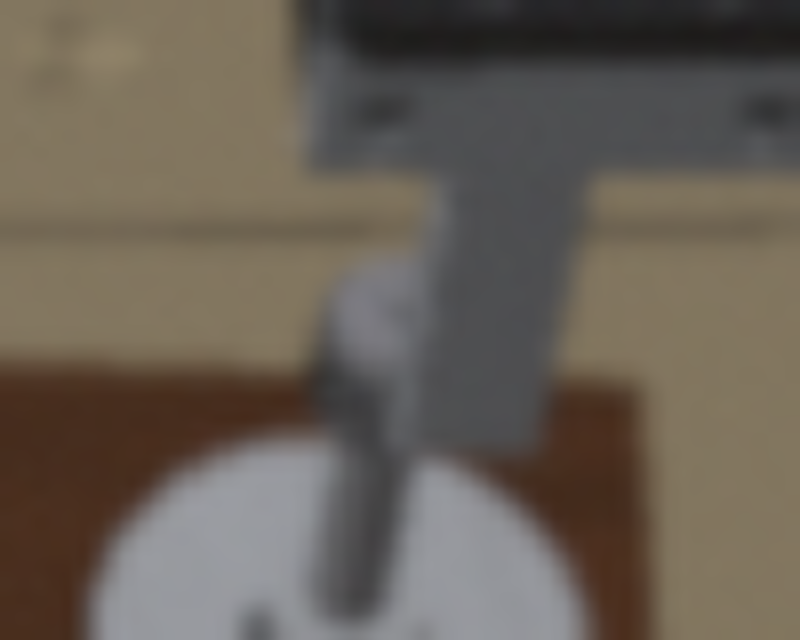

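Request:
{"fn": "send_rows", "kwargs": {"steps": [[[0.1,-0.12,-1.5,0,0,0,1],[0.12,-0.12,-3,0,0,0,1],[0.12,-0.12,-4.5,0,0,0,0.4],[0.12,-0.12,-5.8,0,0,0,0],[0.12,-0.12,-6.4,0,0,0,-0.3],[0.12,-0.12,-6.4,0,0,0,-0.4],[0.12,-0.12,-6.4,0,0,0,-0.4]]], "newtons": 5}}

```text
t: 3.05
eef_pos: [541.5, 163.4, 146.8]
eef_rot: [-3.141, 0.01, -0.0]
contact_force: [0.1, -0.1, -1.0]
grip_width: 0.611
```

```bash
python3 - <<'E'
from h import *
s=telemetry.read_state(); print(s["eef_pos"],s["eef_rot"],s["contact_force"],s["torque"])
crop("scene",(389,212),50,40,16,"g4.png")
E
```

```text
[541.45387045 163.36106239 146.75728752] [-3.14146897e+00  9.50171281e-03 -3.99499582e-04] [ 0.06428513 -0.05042546 -0.95234753] [-0.09029139  0.06526811 -0.01907034]
```

View pics/g4.png

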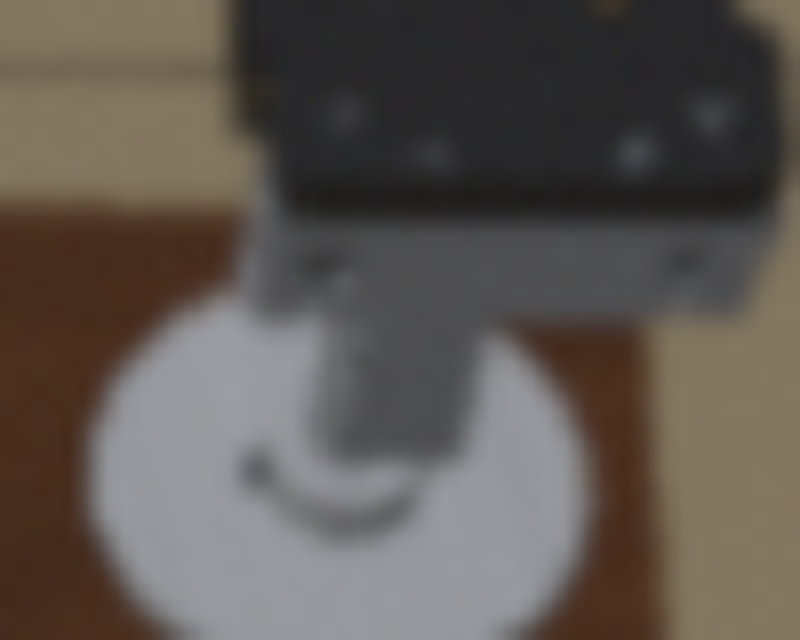

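Request:
{"fn": "send_rows", "kwargs": {"steps": [[[-0.13,0.02,-0.1,0,0,0,-0.4],[-0.13,0.02,-0.15,0,0,0,-0.4],[-0.13,0.02,-0.15,0,0,0,-0.5],[-0.13,0.02,-0.15,0,0,0,-0.6],[-0.13,0.02,-0.15,0,0,0,-0.7],[-0.13,0.02,-0.15,0,0,0,-0.8],[-0.13,0.02,-0.15,0,0,0,-0.8],[-0.13,0.02,-0.15,0,0,0,-0.8],[-0.13,0.02,-0.15,0,0,0,-0.8]]], "newtons": 5}}

```text
t: 4.0
eef_pos: [539.9, 163.7, 145.5]
eef_rot: [-3.141, 0.009, -0.0]
contact_force: [-5.4, -0.3, 4.9]
grip_width: 0.236
```

```bash
python3 - <<'E'
from h import *
s=telemetry.read_state(); print(s["eef_pos"],s["eef_rot"],s["contact_force"],s["torque"],s["joint_positions"][6])
crop("scene",(389,212),50,40,16,"g5.png")
E
```

```text
[539.9480588  163.71168931 145.50214075] [-3.14115328e+00  9.21292960e-03 -6.93428958e-06] [-5.42108273 -0.28745188  4.93153506] [-0.08711389  1.4238543  -0.00791876] -0.2004207239870692
```

View pics/g5.png

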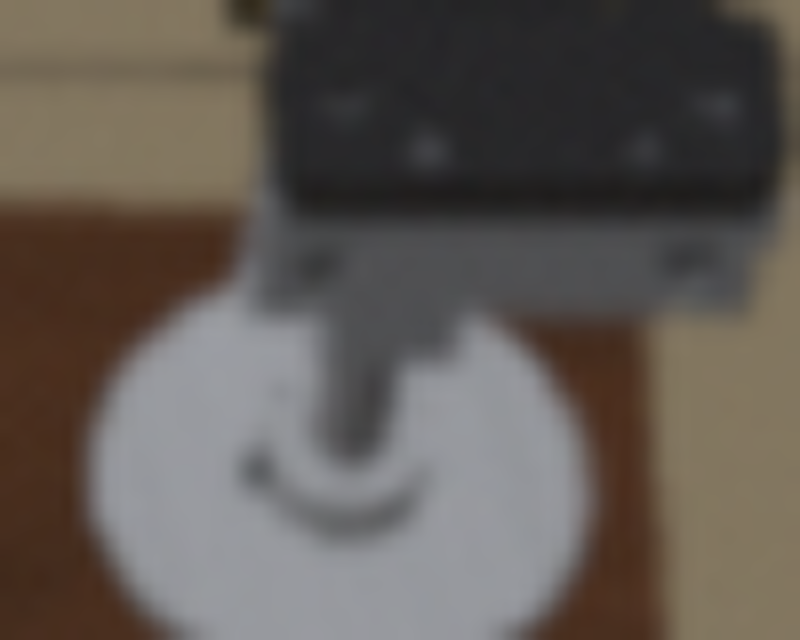

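```bash
python3 - <<'E'
from h import *
for p in [(575,155.7,128),(575,171.7,128),(539.9,157.7,128),(539.9,169.7,128),(539.9,157.7,87),(539.9,169.7,87),(578,155.7,145),(578,171.7,145)]:
    print(p, (proj("scene",p)[0]-[364,192]+.5)*16)
E
```

```text
(575, 155.7, 128) [344.21656107 463.40806479]
(575, 171.7, 128) [453.09551456 462.51635222]
(539.9, 157.7, 128) [338.06337845 271.71781874]
(539.9, 169.7, 128) [418.4924112  271.07443435]
(539.9, 157.7, 87) [309.37166875 432.73452117]
(539.9, 169.7, 87) [387.7643171  432.09490143]
(578, 155.7, 145) [358.55006354 411.95206138]
(578, 171.7, 145) [468.77852936 411.05492002]
```

Request:
{"fn": "send_rows", "kwargs": {"steps": [[[-0.03,0.04,0,0,0,0,-0.8],[-0.03,0.04,0,0,0,0,-0.8],[-0.03,0.04,0,0,0,0,-0.8],[-0.03,0.04,0.2,0,0,0,-0.8],[-0.03,0.04,0.6,0,0,0,-0.8],[-0.03,0.04,1.2,0,0,0,-0.8],[-0.03,0.04,2.2,0,0,0,-0.8],[-0.03,0.04,3.5,0,0,0,-0.8],[-0.03,0.04,5,0,0,0,-0.8],[-0.03,0.04,7,0,0,0,-0.8],[-0.03,0.04,9.5,0,0,0,-0.8],[-0.03,0.04,10.5,0,0,0,-0.8]]], "newtons": 45}}

```text
t: 5.25
eef_pos: [540.6, 164.2, 253.5]
eef_rot: [-3.139, 0.01, -0.005]
contact_force: [1.6, -0.4, -4.3]
grip_width: 0.225
```

```bash
python3 - <<'E'
from h import *
s=telemetry.read_state(); print(s["eef_pos"],s["eef_rot"],s["contact_force"],s["torque"],s["joint_positions"][6])
crop("scene",(389,180),80,100,6,"g6.png")
crop("top",(247,260),100,100,6,"g7.png")
cv2.imwrite("pics/m6.png",np.hstack([cv2.imread("pics/g6.png"),cv2.resize(cv2.imread("pics/g7.png")[:,:],(300,300)).repeat(1,0) if 0 else cv2.copyMakeBorder(cv2.resize(cv2.imread("pics/g7.png"),(300,300)),0,300,0,0,0)]))
E
```

```text
[540.59726939 164.20582395 253.49978418] [-3.13933025  0.00977548 -0.00469738] [ 1.64966957 -0.42578628 -4.33228801] [-0.10489444  0.04969101  0.01550414] -0.2763156314844804
```

View pics/m6.png

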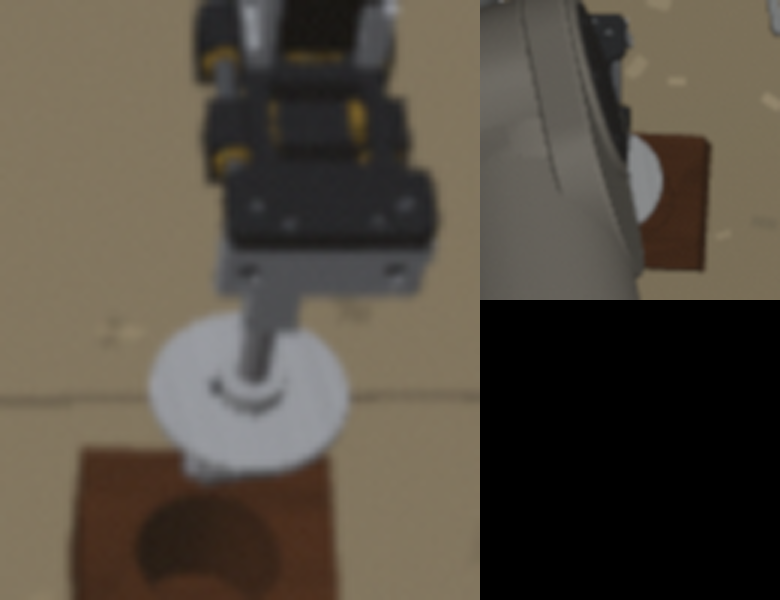

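```bash
python3 - <<'E'
from h import *
s=telemetry.read_state();p=s["eef_pos"]; zc=p[2]-75.5+5
crop("scene",(389,180),80,100,6,"g8.png",[(circ(p,38,zc),(0,0,255)),(circ(p,13,zc+10),(0,255,0)),(np.array([[p[0],p[1],zc],[p[0],p[1],zc+60]]),(255,0,0))])
E
```

```text
(no output)
```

View pics/g8.png

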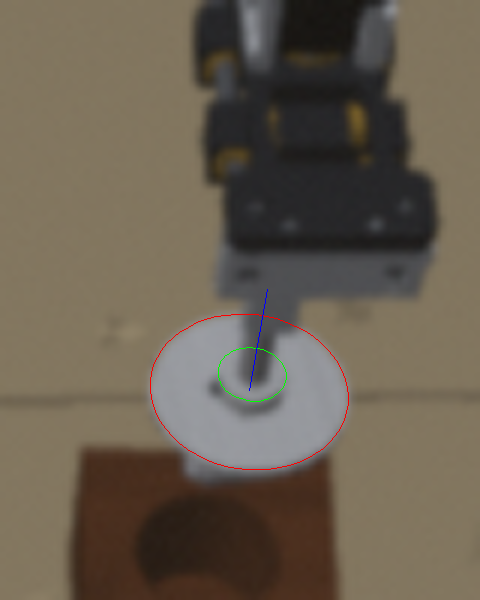

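```bash
python3 - <<'E'
from h import *
for n,c in(("top",(381,272)),("scene",(258,224))):
    p=(538.2,-148.1) 
    crop(n,c,40,40,10,f"r_{n}.png",[(circ(p,31.5,95),(0,0,255)),(circ(p,25,95),(0,255,0))])
cv2.imwrite("pics/r.png",np.hstack([cv2.imread("pics/r_top.png"),cv2.imread("pics/r_scene.png")]))
E
```

```text
(no output)
```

View pics/r.png

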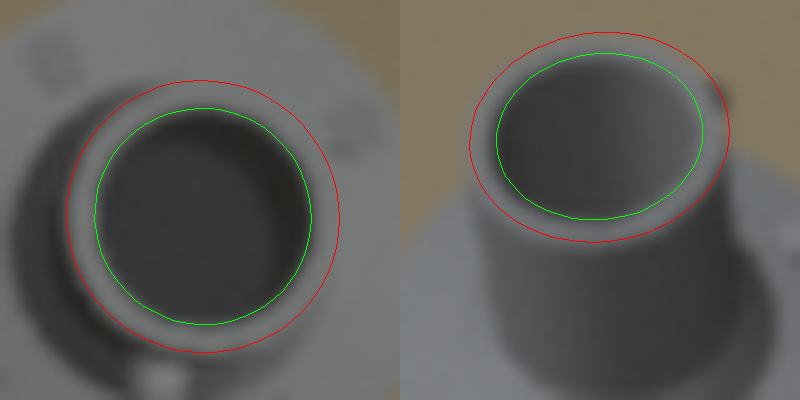

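Request:
{"fn": "send_rows", "kwargs": {"steps": [[[0,-1.5,0,0,0,0,-0.8],[0,-4.5,0,0,0,0,-0.8],[-0.1,-8.5,0,0,0,0,-0.8],[-0.1,-12.5,0,0,0,0,-0.8],[-0.1,-16.5,0,0,0,0,-0.8],[-0.2,-20.5,0,0,0,0,-0.8],[-0.2,-24.5,0,0,0,0,-0.8],[-0.25,-28,0,0,0,0,-0.8],[-0.25,-30.2,0,0,0,0,-0.8],[-0.25,-31.24,-0.3,0,0,0,-0.8],[-0.25,-31.24,-0.5,0,0,0,-0.8],[-0.25,-31.24,-0.5,0,0,0,-0.8]]]}}

```text
t: 6.7
eef_pos: [536.3, -147.3, 243.7]
eef_rot: [-3.141, 0.008, 0.004]
contact_force: [0.4, 1.1, -4.3]
grip_width: 0.22
```

```bash
python3 - <<'E'
from h import *
s=telemetry.read_state();p=s["eef_pos"]; zc=p[2]-75.5+5
print(p,s["eef_rot"],s["contact_force"],s["joint_positions"][6])
crop("scene",(258,210),60,60,9,"s1.png",[(circ(p,38,zc),(0,0,255)),(circ((538.2,-148.1),31.5,95),(0,255,0))])
E
```

```text
[ 536.32673359 -147.3070195   243.74399318] [-3.14130468  0.00798093  0.00391164] [ 0.37560482  1.10220634 -4.26686587] 0.33593699799734594
```

View pics/s1.png

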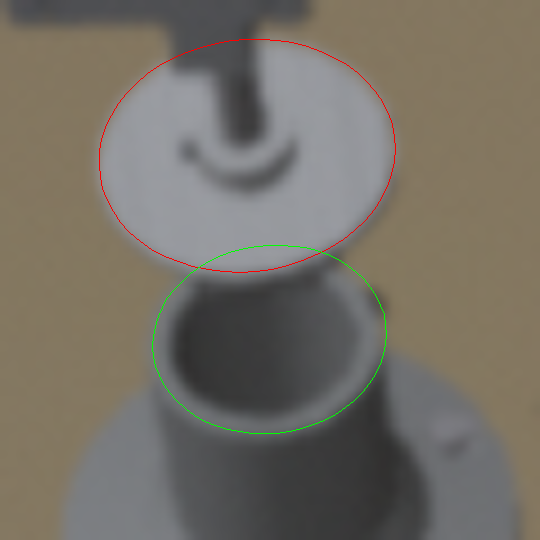

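Request:
{"fn": "send_rows", "kwargs": {"steps": [[[0.18,-0.09,0,0,0,0,-0.8],[0.18,-0.09,0,0,0,0,-0.8],[0.18,-0.09,-0.5,0,0,0,-0.8],[0.18,-0.09,-1,0,0,0,-0.8],[0.18,-0.09,-1.6,0,0,0,-0.8],[0.18,-0.09,-2.2,0,0,0,-0.8],[0.18,-0.09,-2.6,0,0,0,-0.8],[0.18,-0.09,-3,0,0,0,-0.8],[0.18,-0.09,-3,0,0,0,-0.8]]]}}

```text
t: 7.65
eef_pos: [538.1, -147.8, 213.4]
eef_rot: [-3.141, 0.007, 0.005]
contact_force: [0.8, 0.6, -4.1]
grip_width: 0.222
```

Free entry, with no force beyond the gauge's weight. I'll continue down.

Request:
{"fn": "send_rows", "kwargs": {"steps": [[[0,-0.03,-0.6,0,0,0,-0.8],[0,-0.03,-1.2,0,0,0,-0.8],[0,-0.03,-1.8,0,0,0,-0.8],[0,-0.03,-2.4,0,0,0,-0.8],[0,-0.03,-3,0,0,0,-0.8],[0,-0.03,-3.5,0,0,0,-0.8],[0,-0.03,-3.8,0,0,0,-0.8],[0,-0.03,-3.8,0,0,0,-0.8]]]}}

```text
t: 8.45
eef_pos: [537.9, -148.1, 175.0]
eef_rot: [-3.141, 0.007, 0.006]
contact_force: [0.6, 0.7, -4.8]
grip_width: 0.226
```

```bash
python3 - <<'E'
from h import *
s=telemetry.read_state();p=s["eef_pos"]; zc=p[2]-75.5+5
print(p,s["eef_rot"],s["contact_force"],s["torque"],s["joint_positions"][6])
crop("scene",(258,225),60,60,9,"s2.png",[(circ((538.2,-148.1),31.5,95),(0,255,0)),(circ(p,38,zc),(0,0,255))])
E
```

```text
[ 537.93291107 -148.0995722   175.04845198] [-3.14133328  0.00684101  0.00552108] [ 0.60439017  0.71067946 -4.75897604] [-0.05764941  0.00678405  0.04835039] 0.40186398402974993
```

View pics/s2.png

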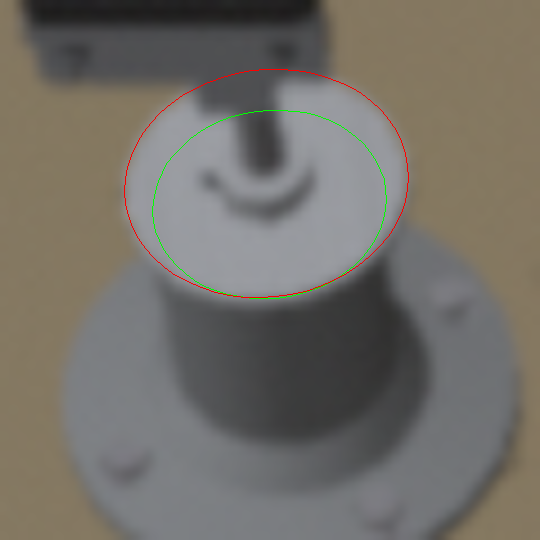

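Request:
{"fn": "send_rows", "kwargs": {"steps": [[[0.01,-0.01,-0.15,0,0,0,-0.8],[0.01,-0.01,-0.3,0,0,0,-0.8],[0.01,-0.01,-0.4,0,0,0,-0.8],[0.01,-0.01,-0.4,0,0,0,-0.8]]]}}

```text
t: 8.9
eef_pos: [538.2, -148.3, 171.3]
eef_rot: [-3.141, 0.007, 0.005]
contact_force: [0.2, -0.2, -3.9]
grip_width: 0.228
```

Request:
{"fn": "send_rows", "kwargs": {"steps": [[[0,0.01,-0.05,0,0,0,-0.8],[0,0.01,-0.1,0,0,0,-0.8],[0,0.01,-0.1,0,0,0,-0.8]]]}}

```text
t: 9.2
eef_pos: [538.2, -148.2, 170.4]
eef_rot: [-3.141, 0.007, 0.005]
contact_force: [-0.2, -1.0, -1.7]
grip_width: 0.229
```

Request:
{"fn": "send_rows", "kwargs": {"steps": [[[0,0,-0.03,0,0,0,-0.8],[0,0,-0.05,0,0,0,-0.8],[0,0,-0.05,0,0,0,-0.8]]], "newtons": 55}}

```text
t: 9.5
eef_pos: [538.1, -148.3, 170.2]
eef_rot: [-3.141, 0.007, 0.005]
contact_force: [-4.5, -0.8, 5.3]
grip_width: 0.223
```

Request:
{"fn": "send_rows", "kwargs": {"steps": [[[0.0,0,-0.05,0,0,0,-0.8],[0.0,0,-0.05,0,0,3,-0.8],[0.0,0,-0.05,0,0,7,-0.8],[0.0,0,-0.05,0,0,11,-0.8],[0.0,0,-0.05,0,0,15,-0.8],[0.0,0,-0.05,0,0,20,-0.8],[0.0,0,-0.05,0,0,20,-0.8]]]}}

```text
t: 10.2
eef_pos: [538.5, -148.5, 170.1]
eef_rot: [3.094, 0.541, -0.003]
contact_force: [-0.7, -0.7, 3.1]
grip_width: 0.219
```

```bash
python3 - <<'E'
from h import *
s=telemetry.read_state();p=s["eef_pos"]
print(p,np.degrees(R.from_rotvec(s["eef_rot"]).as_matrix()[:,0]/1*1)[:2]/57.3,s["contact_force"],s["torque"],s["joint_positions"][6])
crop("scene",(258,220),40,40,14,"s3.png")
E
```

```text
[ 538.5396289  -148.51522337  170.10357661] [0.94066556 0.33911202] [-0.65126528 -0.69131088  3.08235466] [-0.05512298  0.07504214 -0.0010999 ] 0.7195156538894801
```

View pics/s3.png

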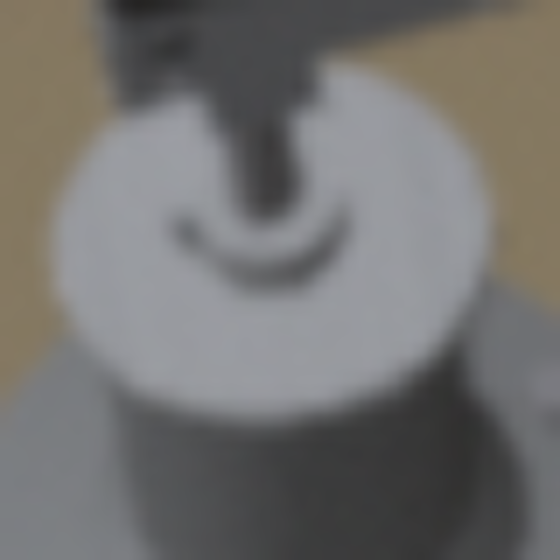

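Request:
{"fn": "send_rows", "kwargs": {"steps": [[[-0.02,0.02,-0.08,0,0,0,-0.8],[-0.02,0.02,-0.1,0,0,2,-0.8],[-0.02,0.02,-0.1,0,0,6,-0.8]]]}}

```text
t: 10.55
eef_pos: [538.6, -148.6, 169.9]
eef_rot: [3.064, 0.694, -0.002]
contact_force: [-5.1, -0.6, 14.5]
grip_width: 0.221
```

```bash
python3 - <<'E'
from h import *
s=telemetry.read_state();p=s["eef_pos"]
m=R.from_rotvec(s["eef_rot"]).as_matrix()[:,0]
print(p,np.degrees(np.arctan2(m[1],m[0])),s["contact_force"],s["torque"],s["joint_positions"][6],s["joint_torque"][6])
E
```

```text
[ 538.6153306  -148.58910615  169.9029765 ] 25.52485813556082 [-5.13155133 -0.629172   14.50479059] [ 0.04244767  1.01118317 -0.02675898] 0.8097979995673655 -2.9839085787534714
```

Request:
{"fn": "send_rows", "kwargs": {"steps": [[[-0.02,0.02,-0.08,0,0,4,-0.8],[-0.02,0.02,-0.08,0,0,10,-0.8],[-0.02,0.02,-0.08,0,0,16,-0.8]]]}}

```text
t: 10.85
eef_pos: [538.8, -148.4, 169.8]
eef_rot: [2.936, 1.115, -0.0]
contact_force: [-2.6, 0.6, 11.7]
grip_width: 0.226
```

```bash
cat > st.py <<'E'
from h import *
s=telemetry.read_state();p=s["eef_pos"]
m=R.from_rotvec(s["eef_rot"]).as_matrix()[:,0]
print(s["t"],p.round(2),"yaw",np.degrees(np.arctan2(m[1],m[0])).round(2),"F",s["contact_force"].round(2),"T",s["torque"].round(4),"j7",s["joint_positions"][6].round(3),s["joint_velocities"][6].round(3),s["joint_torque"].round(3),"w",round(s["grip_width"],4))
E
python3 st.py
```

```text
10.85 [ 538.81 -148.43  169.84] yaw 41.59 F [-2.6   0.62 11.68] T [ 0.2718  0.6164 -0.0475] j7 1.064 0.945 [ -2.365 -61.547   9.329 -37.054  -0.097  -1.141  -3.152] w 0.2261
```

```bash
python3 - <<'E'
from h import *
crop("scene",(258,220),40,40,14,"s4.png")
cv2.imwrite("pics/s34.png",np.hstack([cv2.imread("pics/s3.png"),cv2.imread("pics/s4.png")])[:, :].repeat(1,0)); 
im=np.hstack([cv2.imread("pics/s3.png"),cv2.imread("pics/s4.png")]); cv2.imwrite("pics/s34.png",cv2.resize(im,(800,400)))
E
python3 st.py
```

```text
10.9 [ 538.89 -148.5   169.87] yaw 42.02 F [-2.8  -0.54 10.76] T [ 0.2457  0.5386 -0.007 ] j7 1.071 -0.16 [ -0.217 -62.464   8.263 -37.126  -0.191  -0.588  -2.499] w 0.2266
```

View pics/s34.png

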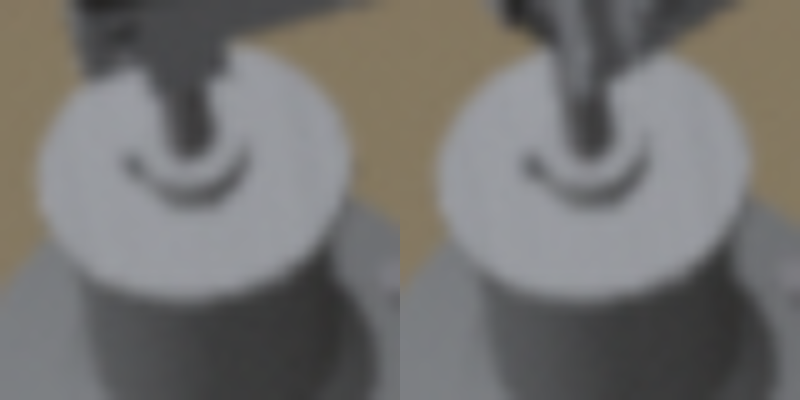

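Request:
{"fn": "send_rows", "kwargs": {"steps": [[[-0.03,0.02,-0.06,0,0,4,-0.8],[-0.03,0.02,-0.06,0,0,10,-0.8],[-0.03,0.02,-0.06,0,0,16,-0.8],[-0.03,0.02,-0.06,0,0,22,-0.8],[-0.03,0.02,-0.06,0,0,28,-0.8],[-0.03,0.02,-0.06,0,0,34,-0.8]]]}}

```text
t: 11.5
eef_pos: [539.6, -148.0, 169.9]
eef_rot: [2.472, 1.935, 0.003]
contact_force: [1.8, 2.4, 5.2]
grip_width: 0.229
```

```bash
python3 st.py
```

```text
11.5 [ 539.62 -148.    169.86] yaw 76.11 F [1.83 2.38 5.24] T [ 0.8146 -0.5181 -0.1883] j7 1.617 0.961 [ -1.019 -66.508   8.985 -36.6     0.81    0.528  -3.075] w 0.2286
```

Request:
{"fn": "send_rows", "kwargs": {"steps": [[[-0.1,-0.02,-0.04,0,0,1,-0.8],[-0.1,-0.02,-0.04,0,0,1,-0.8],[-0.1,-0.02,-0.04,0,0,1,-0.8],[-0.1,-0.02,-0.04,0,0,1,-0.8],[-0.1,-0.02,-0.04,0,0,1,-0.8],[-0.1,-0.02,-0.04,0,0,1,-0.8],[-0.1,-0.02,-0.04,0,0,1,-0.8],[-0.1,-0.02,-0.04,0,0,1,-0.8],[-0.1,-0.02,-0.04,0,0,1,-0.8],[-0.1,-0.02,-0.04,0,0,1,-0.8],[-0.1,-0.02,-0.04,0,0,1,-0.8],[-0.1,-0.02,-0.04,0,0,1,-0.8]]]}}

```text
t: 12.7
eef_pos: [539.5, -148.0, 169.9]
eef_rot: [2.458, 1.952, 0.005]
contact_force: [2.5, 1.9, 6.0]
grip_width: 0.223
```

```bash
python3 st.py;  python3 - <<'E'
from h import *
crop("scene",(258,220),40,40,14,"s5.png")
E
```

```text
12.7 [ 539.45 -147.95  169.9 ] yaw 76.89 F [2.51 1.94 5.99] T [ 0.8387 -0.8319 -0.0612] j7 1.629 -0.0 [ 1.5270e+00 -6.6224e+01  7.7800e+00 -3.5653e+01  1.1030e+00  9.3900e-01
  4.8000e-02] w 0.223
```

View pics/s5.png

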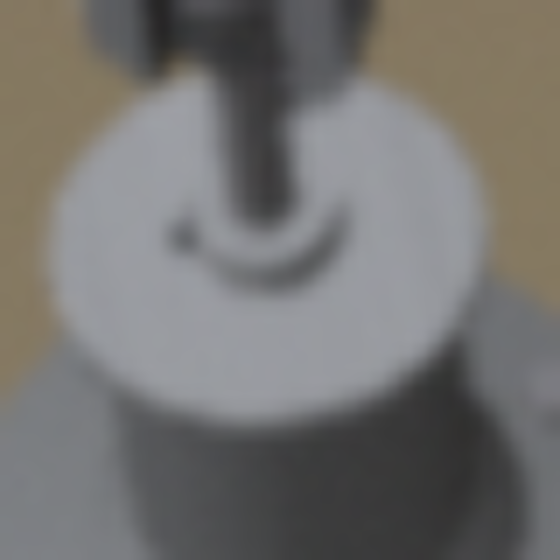

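Request:
{"fn": "send_rows", "kwargs": {"steps": [[[-0.05,-0.02,-0.08,0,0,2,-0.8],[-0.05,-0.02,-0.08,0,0,5,-0.8],[-0.05,-0.02,-0.08,0,0,8,-0.8],[-0.05,-0.02,-0.08,0,0,11,-0.8]]]}}

```text
t: 13.15
eef_pos: [539.6, -147.8, 169.8]
eef_rot: [2.262, 2.176, 0.008]
contact_force: [0.9, 3.6, 13.2]
grip_width: 0.223
```

```bash
python3 st.py
```

```text
13.15 [ 539.64 -147.79  169.78] yaw 87.78 F [ 0.87  3.61 13.17] T [ 1.242  -0.0821 -0.1203] j7 1.807 0.485 [  0.841 -63.938   8.224 -35.415   1.298  -0.3    -1.487] w 0.223
```

Request:
{"fn": "send_rows", "kwargs": {"steps": [[[-0.03,-0.02,-0.07,0,0,0,-0.8],[-0.03,-0.02,-0.07,0,0,0,-0.8],[-0.03,-0.02,-0.07,0,0,0,-0.8],[-0.03,-0.02,-0.07,0,0,0,-0.8],[-0.03,-0.02,-0.07,0,0,0,-0.8],[-0.03,-0.02,-0.07,0,0,-2,-0.8],[-0.03,-0.02,-0.07,0,0,-4,-0.8],[-0.03,-0.02,-0.07,0,0,-6,-0.8],[-0.03,-0.02,-0.07,0,0,-8,-0.8]]]}}

```text
t: 14.05
eef_pos: [539.7, -148.0, 169.8]
eef_rot: [2.413, 2.006, 0.009]
contact_force: [-1.6, 2.2, 12.8]
grip_width: 0.224
```

```bash
python3 st.py
```

```text
14.05 [ 539.7  -147.99  169.77] yaw 79.47 F [-1.63  2.16 12.84] T [0.617  0.5017 0.0881] j7 1.672 -0.324 [  1.275 -63.142   5.913 -36.034   0.457  -0.811   0.959] w 0.2237
```

Request:
{"fn": "send_rows", "kwargs": {"steps": [[[-0.03,0,-0.07,0,0,-2,-0.8],[-0.03,0,-0.07,0,0,-4,-0.8]]]}}

```text
t: 14.25
eef_pos: [539.7, -148.1, 169.8]
eef_rot: [2.486, 1.913, 0.009]
contact_force: [-1.8, 1.1, 14.1]
grip_width: 0.223
```

```bash
python3 st.py
```

```text
14.25 [ 539.7  -148.09  169.77] yaw 75.15 F [-1.77  1.1  14.06] T [0.4722 0.5694 0.0714] j7 1.602 -0.32 [  0.928 -62.781   5.77  -36.061   0.261  -0.901   0.84 ] w 0.2229
```

Request:
{"fn": "send_rows", "kwargs": {"steps": [[[-0.03,0,-0.07,0,0,-2,-0.8],[-0.03,0,-0.07,0,0,-4,-0.8]]]}}

```text
t: 14.45
eef_pos: [539.7, -148.2, 169.8]
eef_rot: [2.556, 1.817, 0.01]
contact_force: [-1.5, 0.7, 14.3]
grip_width: 0.218
```

```bash
python3 st.py
```

```text
14.45 [ 539.66 -148.2   169.76] yaw 70.82 F [-1.53  0.65 14.26] T [0.5083 0.6185 0.0998] j7 1.532 -0.318 [  0.912 -62.457   5.916 -36.06    0.235  -0.952   0.835] w 0.2179
```

Request:
{"fn": "send_rows", "kwargs": {"steps": [[[-0.03,0,-0.07,0,0,-2,-0.8],[-0.03,0,-0.07,0,0,-4,-0.8]]]}}

```text
t: 14.65
eef_pos: [539.6, -148.3, 169.8]
eef_rot: [2.623, 1.719, 0.011]
contact_force: [-2.5, -0.1, 13.7]
grip_width: 0.221
```

```bash
python3 st.py
```

```text
14.65 [ 539.64 -148.35  169.76] yaw 66.49 F [-2.54 -0.11 13.67] T [0.4714 0.6636 0.0568] j7 1.462 -0.32 [  0.925 -62.141   6.089 -36.057   0.226  -0.995   0.835] w 0.221
```

Request:
{"fn": "send_rows", "kwargs": {"steps": [[[-0.03,0,-0.065,0,0,-2,-0.8]]]}}

```text
t: 14.75
eef_pos: [539.6, -148.4, 169.8]
eef_rot: [2.656, 1.665, 0.012]
contact_force: [-1.8, 2.0, 12.7]
grip_width: 0.225
```

```bash
python3 st.py
```

```text
14.75 [ 539.58 -148.43  169.75] yaw 64.17 F [-1.78  1.97 12.66] T [0.6605 0.5055 0.1753] j7 1.425 -0.379 [  1.431 -62.313   6.482 -36.316   0.483  -0.876   1.245] w 0.2253
```

Request:
{"fn": "send_rows", "kwargs": {"steps": [[[-0.03,0,-0.065,0,0,-2,-0.8]]]}}

```text
t: 14.85
eef_pos: [539.6, -148.5, 169.8]
eef_rot: [2.689, 1.611, 0.013]
contact_force: [-2.6, 1.1, 13.1]
grip_width: 0.225
```

```bash
python3 st.py
```

```text
14.85 [ 539.55 -148.48  169.76] yaw 61.84 F [-2.62  1.06 13.15] T [0.6082 0.4859 0.1436] j7 1.387 -0.372 [  1.396 -62.112   6.549 -36.202   0.431  -0.884   1.126] w 0.2246
```

Request:
{"fn": "send_rows", "kwargs": {"steps": [[[-0.03,0,-0.065,0,0,-2,-0.8]]]}}

```text
t: 14.95
eef_pos: [539.5, -148.6, 169.8]
eef_rot: [2.721, 1.556, 0.014]
contact_force: [-3.0, 0.7, 13.9]
grip_width: 0.229
```

```bash
python3 st.py
```

```text
14.95 [ 539.55 -148.59  169.78] yaw 59.51 F [-3.01  0.72 13.86] T [0.5169 0.5271 0.1679] j7 1.35 -0.374 [  1.371 -61.868   6.598 -36.163   0.404  -0.915   1.127] w 0.229
```

Request:
{"fn": "send_rows", "kwargs": {"steps": [[[-0.03,0,-0.065,0,0,-2,-0.8]]]}}

```text
t: 15.05
eef_pos: [539.5, -148.6, 169.8]
eef_rot: [2.752, 1.5, 0.015]
contact_force: [-2.0, 1.0, 14.5]
grip_width: 0.224
```

```bash
python3 st.py
```

```text
15.05 [ 539.5  -148.63  169.78] yaw 57.19 F [-2.02  1.03 14.45] T [0.6269 0.533  0.1309] j7 1.312 -0.373 [  1.379 -61.676   6.69  -36.15    0.394  -0.939   1.122] w 0.2238
```

Request:
{"fn": "send_rows", "kwargs": {"steps": [[[-0.03,0,-0.06,0,0,-2,-0.8]]]}}

```text
t: 15.15
eef_pos: [539.4, -148.7, 169.8]
eef_rot: [2.781, 1.444, 0.015]
contact_force: [-2.1, 0.5, 12.1]
grip_width: 0.225
```

```bash
python3 st.py
```

```text
15.15 [ 539.42 -148.67  169.78] yaw 54.86 F [-2.14  0.53 12.12] T [0.559  0.4459 0.1401] j7 1.275 -0.374 [  1.4   -62.116   6.869 -36.372   0.394  -0.793   1.124] w 0.2249
```

Request:
{"fn": "send_rows", "kwargs": {"steps": [[[-0.03,0,-0.06,0,0,-2,-0.8]]]}}

```text
t: 15.25
eef_pos: [539.4, -148.8, 169.8]
eef_rot: [2.81, 1.387, 0.016]
contact_force: [-2.0, 1.3, 12.1]
grip_width: 0.223
```

```bash
python3 st.py
```

```text
15.25 [ 539.39 -148.76  169.79] yaw 52.53 F [-2.04  1.34 12.13] T [0.5429 0.4046 0.0924] j7 1.237 -0.371 [  1.407 -61.878   6.95  -36.267   0.386  -0.79    1.123] w 0.223
```

Request:
{"fn": "send_rows", "kwargs": {"steps": [[[-0.03,0,-0.06,0,0,-2,-0.8]]]}}

```text
t: 15.35
eef_pos: [539.4, -148.8, 169.8]
eef_rot: [2.837, 1.329, 0.017]
contact_force: [-1.9, 0.8, 12.3]
grip_width: 0.225
```

```bash
python3 st.py
```

```text
15.35 [ 539.38 -148.81  169.81] yaw 50.21 F [-1.86  0.78 12.27] T [0.5273 0.4926 0.1102] j7 1.2 -0.371 [  1.424 -61.608   7.04  -36.221   0.379  -0.833   1.12 ] w 0.2247
```

Request:
{"fn": "send_rows", "kwargs": {"steps": [[[-0.03,0,-0.06,0,0,-2,-0.8]]]}}

```text
t: 15.45
eef_pos: [539.3, -148.9, 169.8]
eef_rot: [2.863, 1.271, 0.018]
contact_force: [-3.4, 1.0, 13.2]
grip_width: 0.225
```

```bash
python3 st.py;  python3 - <<'E'
from h import *
crop("scene",(258,220),40,40,14,"s6.png")
E
```

```text
15.45 [ 539.33 -148.88  169.8 ] yaw 47.89 F [-3.36  0.95 13.17] T [0.5362 0.489  0.1055] j7 1.162 -0.374 [  1.443 -61.404   7.144 -36.205   0.369  -0.861   1.113] w 0.2247
```

View pics/s6.png

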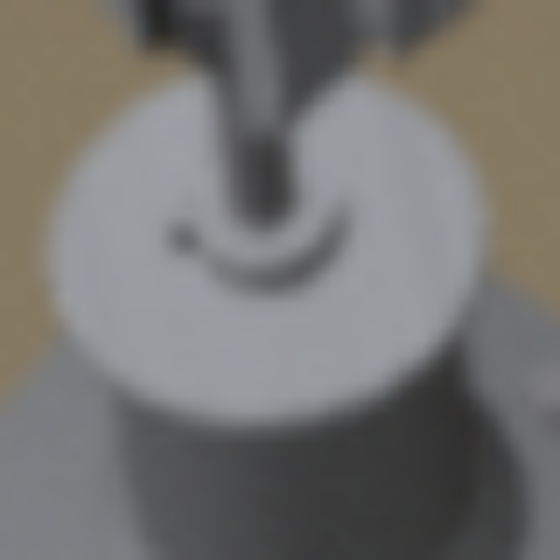

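```bash
cat > st2.py <<'E'
from h import *
s=telemetry.read_state();p=s["eef_pos"]
m=R.from_rotvec(s["eef_rot"]).as_matrix()[:,0]
print(round(s["t"],2),p.round(2),"yaw",np.degrees(np.arctan2(m[1],m[0])).round(3),"F",s["contact_force"].round(1),"Tz",s["torque"][2].round(4),"j7",s["joint_positions"][6].round(5),s["joint_velocities"][6].round(4),s["joint_torque"][6].round(4))
E
python3 st2.py
```

```text
15.5 [ 539.3  -148.89  169.77] yaw 47.723 F [-2.6  1.1 13.4] Tz 0.0611 j7 1.15965 0.0643 0.9047
```

Request:
{"fn": "send_rows", "kwargs": {"steps": [[[-0.03,0,-0.06,0,0,-2,-0.8]]]}}

```text
t: 15.6
eef_pos: [539.3, -148.9, 169.8]
eef_rot: [2.889, 1.21, 0.019]
contact_force: [-2.6, 1.9, 13.4]
grip_width: 0.227
```

```bash
python3 st2.py
```

```text
15.6 [ 539.27 -148.94  169.79] yaw 45.464 F [-2.6  1.9 13.4] Tz 0.1093 j7 1.12324 -0.4254 1.8906
```

Request:
{"fn": "send_rows", "kwargs": {"steps": [[[-0.03,0,-0.06,0,0,-2,-0.8]]]}}

```text
t: 15.7
eef_pos: [539.2, -149.0, 169.8]
eef_rot: [2.913, 1.151, 0.02]
contact_force: [-2.8, 1.2, 13.5]
grip_width: 0.226
```

```bash
python3 st2.py
```

```text
15.7 [ 539.2  -149.    169.78] yaw 43.136 F [-2.8  1.2 13.5] Tz 0.1263 j7 1.08575 -0.3598 1.058
```

Request:
{"fn": "send_rows", "kwargs": {"steps": [[[-0.03,0,-0.06,0,0,-2,-0.8]]]}}

```text
t: 15.8
eef_pos: [539.1, -149.1, 169.8]
eef_rot: [2.935, 1.092, 0.02]
contact_force: [-0.9, 1.2, 12.8]
grip_width: 0.222
```

```bash
python3 st2.py
```

```text
15.8 [ 539.15 -149.06  169.78] yaw 40.814 F [-0.9  1.2 12.8] Tz 0.0862 j7 1.04836 -0.3703 1.1163
```

Request:
{"fn": "send_rows", "kwargs": {"steps": [[[-0.03,0,-0.06,0,0,-2,-0.8]]]}}

```text
t: 15.9
eef_pos: [539.1, -149.1, 169.8]
eef_rot: [2.956, 1.032, 0.021]
contact_force: [-2.0, 1.6, 13.4]
grip_width: 0.223
```

```bash
python3 st2.py
```

```text
15.9 [ 539.1  -149.1   169.78] yaw 38.494 F [-2.   1.6 13.4] Tz 0.1956 j7 1.01095 -0.3717 1.0855
```

Request:
{"fn": "send_rows", "kwargs": {"steps": [[[-0.03,0,-0.06,0,0,-2,-0.8]]]}}

```text
t: 16.0
eef_pos: [539.0, -149.2, 169.8]
eef_rot: [2.976, 0.972, 0.022]
contact_force: [-2.8, 2.2, 12.5]
grip_width: 0.222
```

```bash
python3 st2.py
```

```text
16.0 [ 539.03 -149.15  169.77] yaw 36.167 F [-2.8  2.2 12.5] Tz 0.1458 j7 0.97353 -0.3703 1.0791
```

Request:
{"fn": "send_rows", "kwargs": {"steps": [[[-0.02,0.03,-0.06,0,0,-2,-0.8]]]}}

```text
t: 16.1
eef_pos: [539.0, -149.1, 169.8]
eef_rot: [2.995, 0.911, 0.022]
contact_force: [-2.4, -1.2, 13.3]
grip_width: 0.226
```

```bash
python3 st2.py
```

```text
16.1 [ 538.98 -149.15  169.78] yaw 33.838 F [-2.4 -1.2 13.3] Tz 0.1348 j7 0.93555 -0.3794 1.1042
```

Request:
{"fn": "send_rows", "kwargs": {"steps": [[[-0.02,0.03,-0.06,0,0,-2,-0.8]]]}}

```text
t: 16.2
eef_pos: [538.9, -149.2, 169.8]
eef_rot: [3.012, 0.85, 0.023]
contact_force: [-3.0, -0.2, 13.4]
grip_width: 0.223
```

```bash
python3 st2.py
```

```text
16.2 [ 538.92 -149.19  169.77] yaw 31.505 F [-3.  -0.2 13.4] Tz 0.1738 j7 0.89758 -0.377 1.0832
```

Request:
{"fn": "send_rows", "kwargs": {"steps": [[[-0.02,0.03,-0.06,0,0,-2,-0.8]]]}}

```text
t: 16.3
eef_pos: [538.9, -149.2, 169.8]
eef_rot: [3.028, 0.788, 0.023]
contact_force: [-2.9, -0.6, 13.6]
grip_width: 0.22
```

```bash
python3 st2.py
```

```text
16.3 [ 538.87 -149.24  169.79] yaw 29.172 F [-2.9 -0.6 13.6] Tz 0.1712 j7 0.85968 -0.3756 1.0757
```

Request:
{"fn": "send_rows", "kwargs": {"steps": [[[-0.02,0.03,-0.06,0,0,-2,-0.8]]]}}

```text
t: 16.4
eef_pos: [538.8, -149.3, 169.8]
eef_rot: [3.043, 0.726, 0.024]
contact_force: [-2.4, 0.2, 14.2]
grip_width: 0.225
```

```bash
python3 st2.py
```

```text
16.4 [ 538.79 -149.27  169.79] yaw 26.836 F [-2.4  0.2 14.2] Tz 0.1751 j7 0.82176 -0.3742 1.0673
```

```bash
python3 - <<'E'
import numpy as np
from scipy.optimize import least_squares
y=np.array([64.17,61.84,59.51,57.19,54.86,52.53,50.21,47.89,45.46,43.14,40.81,38.49,36.17,33.84,31.5,29.17,26.84])
T=np.array([.1753,.1436,.1679,.1309,.1401,.0924,.1102,.1055,.1093,.1263,.0862,.1956,.1458,.1348,.1738,.1712,.1751])
for i0 in(0,3,4,5):
    for s in(.10,.14,.18):
        b=np.arange(20,60,.5); c=[]
        for bb in b:
            r=T[i0:]-s*np.radians(np.maximum(0,bb-y[i0:])); c.append(((r-r.mean())**2).sum())
        k=np.argmin(c); c=np.array(c); sg=np.sqrt(c[k]/(len(y)-i0-2)); ok=b[c<c[k]+sg**2]
        print(i0,s,b[k],ok.min(),ok.max(),sg)
from h import *
crop("scene",(258,220),40,40,14,"s7.png")
E
```

```text
0 0.1 45.5 40.0 50.5 0.029571269065051836
0 0.14 43.5 39.5 48.0 0.02902643334639218
0 0.18 41.5 39.0 45.5 0.028775388602038227
3 0.1 50.0 44.5 59.5 0.026980928404587674
3 0.14 48.0 43.5 53.0 0.025467336072497865
3 0.18 46.0 42.5 50.0 0.02478348283826432
4 0.1 52.0 44.5 59.5 0.02792620353369913
4 0.14 49.0 44.0 59.5 0.026219911689513306
4 0.18 47.0 43.0 52.0 0.025381562527880888
5 0.1 55.5 46.5 59.5 0.02811930835641522
5 0.14 59.0 46.5 59.5 0.02559217007668069
5 0.18 56.0 45.5 59.5 0.024398141562979533
```

View pics/s7.png

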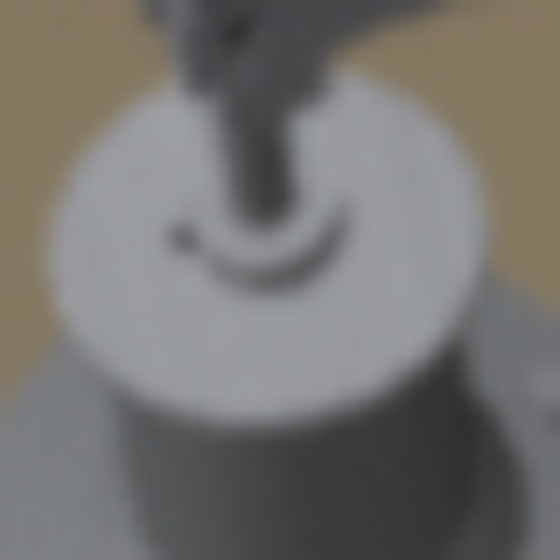

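Request:
{"fn": "send_rows", "kwargs": {"steps": [[[-0.02,0.03,-0.06,0,0,-2,-0.8]]]}}

```text
t: 16.55
eef_pos: [538.7, -149.3, 169.8]
eef_rot: [3.057, 0.661, 0.024]
contact_force: [-2.4, -0.1, 13.6]
grip_width: 0.223
```

```bash
python3 st2.py
```

```text
16.55 [ 538.73 -149.32  169.76] yaw 24.404 F [-2.4 -0.1 13.6] Tz 0.158 j7 0.78234 -0.4307 1.8514
```

Request:
{"fn": "send_rows", "kwargs": {"steps": [[[-0.02,0.02,-0.03,0,0,0,-0.8],[-0.02,0.02,0,0,0,0,-0.8],[-0.02,0.02,0.1,0,0,0,-0.8],[-0.02,0.02,0.4,0,0,0,-0.8],[-0.02,0.02,0.8,0,0,0,-0.8],[-0.02,0.02,1.3,0,0,0,-0.8],[-0.02,0.02,1.8,0,0,0,-0.8]]]}}

```text
t: 17.25
eef_pos: [538.3, -149.0, 188.0]
eef_rot: [3.058, 0.661, 0.023]
contact_force: [-0.1, 1.7, -5.6]
grip_width: 0.222
```

```bash
python3 st2.py
```

```text
17.25 [ 538.26 -149.04  188.05] yaw 24.39 F [-0.1  1.7 -5.6] Tz 0.0042 j7 0.76558 -0.04 0.1354
```

Request:
{"fn": "send_rows", "kwargs": {"steps": [[[0,0,0.6,0,0,0,-0.8],[0,0,1.2,0,0,0,-0.8],[0,0,1.8,0,0,0,-0.8],[0,0,2.5,0,0,0,-0.8],[0,0,3.3,0,0,0,-0.8],[0,0,4.2,0,0,0,-0.8],[0,0,5.2,0,0,0,-0.8],[0,0,6.2,0,0,0,-0.8],[0,0,7,0,0,0,-0.8],[0,0,7,0,0,0,-0.8]]]}}

```text
t: 18.25
eef_pos: [538.8, -149.2, 259.3]
eef_rot: [3.057, 0.66, 0.026]
contact_force: [-0.2, -0.7, -4.4]
grip_width: 0.225
```

```bash
python3 st2.py;  python3 - <<'E'
from h import *
s=telemetry.read_state();p=s["eef_pos"]; zc=p[2]-75.5+5
crop("scene",(258,200),60,60,9,"s8.png",[(circ(p,38,zc),(0,0,255))])
E
```

```text
18.25 [ 538.8  -149.22  259.33] yaw 24.385 F [-0.2 -0.7 -4.4] Tz -0.0149 j7 0.71215 0.0085 -0.1793
```

View pics/s8.png

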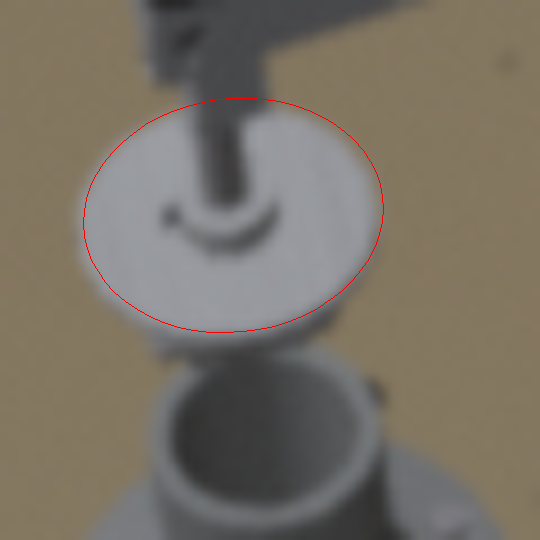

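```bash
python3 - <<'E'
from h import *
s=telemetry.read_state();p=s["eef_pos"]; c=p+[0.5,-1,0]; zc=p[2]-75.5-40.5
for n in ["scene"]:
    ims=[]
    for k in range(3):
        crop(n,(256,208),40,30,20,"t.png"); ims.append(cv2.imread("pics/t.png").astype(float))
    cv2.imwrite("pics/s9.png",np.mean(ims,0))
crop("scene",(256,208),40,30,20,"s10.png",[(circ(c,25,zc),(0,255,0)),(circ(c,28.5,zc),(0,0,255)),(circ(c,22,zc),(255,0,0))])
E
```

```text
[ WARN:0@2.470] global loadsave.cpp:1063 imwrite_ Unsupported depth image for selected encoder is fallbacked to CV_8U.
```

View pics/s9.png

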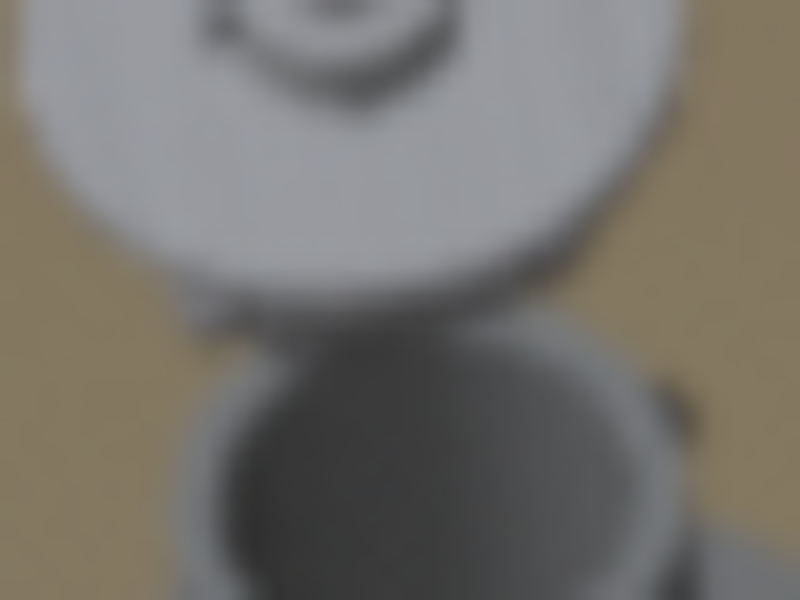

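View pics/s10.png

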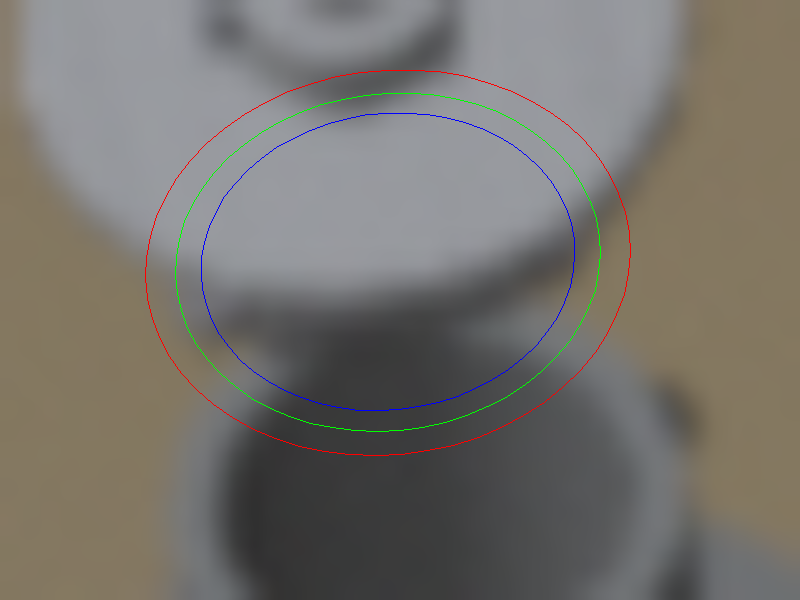

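Request:
{"fn": "send_rows", "kwargs": {"steps": [[[0,1.5,0,0,0,0,-0.8],[0,4.5,0,0,0,0,-0.8],[0,8.5,0,0,0,0,-0.8],[0,12.5,0,0,0,0,-0.8],[0.1,16.5,0,0,0,0,-0.8],[0.1,20.5,0,0,0,0,-0.8],[0.1,24.5,0,0,0,0,-0.8],[0.1,28,0,0,0,0,-0.8],[0.1,30.4,0,0,0,0,-0.8],[0.1,31.4,0,0,0,0,-0.8],[0.1,31.4,0,0,0,0,-0.8],[0.1,31.4,0,0,0,0,-0.8]]]}}

```text
t: 19.7
eef_pos: [539.1, 163.6, 257.4]
eef_rot: [3.058, 0.659, 0.021]
contact_force: [0.1, -0.7, -3.8]
grip_width: 0.222
```

```bash
python3 st2.py;  python3 - <<'E'
from h import *
s=telemetry.read_state();p=s["eef_pos"]; zc=p[2]-75.5+5
crop("scene",(386,205),70,70,8,"b1.png",[(circ(p,38,zc),(0,0,255)),(circ((540.1,164.2),30,70),(0,255,0))])
E
```

```text
19.7 [539.09 163.59 257.38] yaw 24.32 F [ 0.1 -0.7 -3.8] Tz -0.0057 j7 0.09381 -0.0019 -0.0933
```

View pics/b1.png

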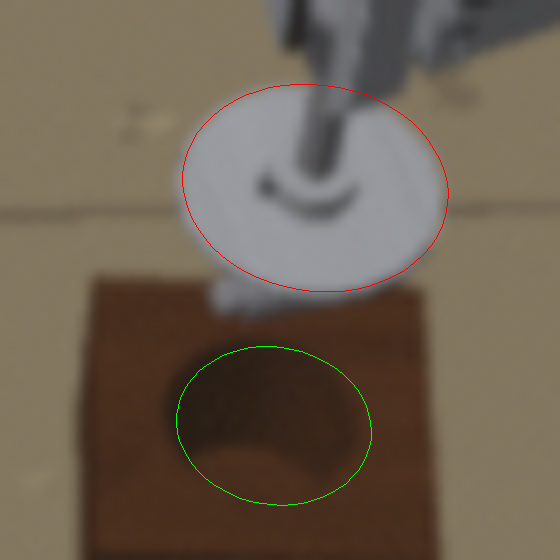

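Request:
{"fn": "send_rows", "kwargs": {"steps": [[[0.04,0.06,-1,0,0,0,-0.8],[0.04,0.06,-2.5,0,0,0,-0.8],[0.04,0.06,-4,0,0,0,-0.8],[0.04,0.06,-5.2,0,0,0,-0.8],[0.04,0.06,-6,0,0,0,-0.8],[0.04,0.06,-6.6,0,0,0,-0.8],[0.04,0.06,-7.2,0,0,0,-0.8],[0.04,0.06,-7.6,0,0,0,-0.8]]]}}

```text
t: 20.55
eef_pos: [539.6, 163.9, 181.2]
eef_rot: [3.058, 0.658, 0.022]
contact_force: [-0.7, 0.7, -3.6]
grip_width: 0.225
```

```bash
python3 st2.py
```

```text
20.55 [539.62 163.89 181.22] yaw 24.281 F [-0.7  0.7 -3.6] Tz -0.0062 j7 0.12936 0.021 -0.0392
```

Request:
{"fn": "send_rows", "kwargs": {"steps": [[[0,0,-0.6,0,0,0,-0.8],[0,0,-1.2,0,0,0,-0.8],[0,0,-1.8,0,0,0,-0.8],[0,0,-2.4,0,0,0,-0.8],[0,0,-2.9,0,0,0,-0.8],[0,0,-3.2,0,0,0,-0.8],[0,0,-3.35,0,0,0,-0.8],[0,0,-3.4,0,0,0,-0.8]]]}}

```text
t: 21.35
eef_pos: [539.7, 163.9, 147.1]
eef_rot: [3.058, 0.658, 0.022]
contact_force: [0.4, -0.3, -3.7]
grip_width: 0.225
```

```bash
python3 st2.py;  python3 - <<'E'
from h import *
s=telemetry.read_state();p=s["eef_pos"]; zc=p[2]-75.5+5
crop("scene",(386,220),70,70,8,"b2.png",[(circ(p,38,zc),(0,0,255)),(circ((540.1,164.2),30,70),(0,255,0))])
E
```

```text
21.35 [539.68 163.9  147.14] yaw 24.28 F [ 0.4 -0.3 -3.7] Tz 0.0168 j7 0.14874 0.0012 0.0142
```

View pics/b2.png

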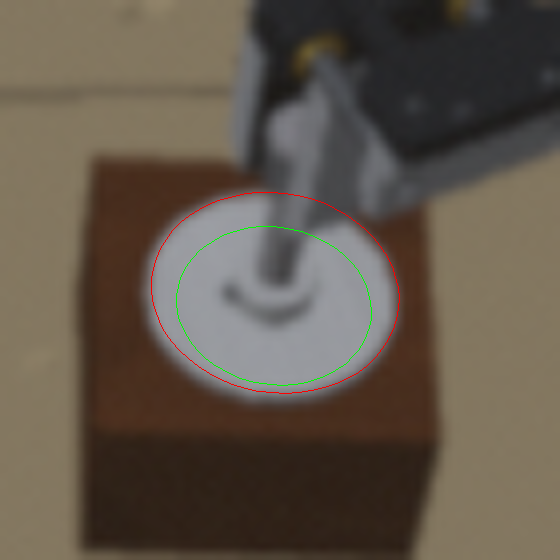

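Request:
{"fn": "send_rows", "kwargs": {"steps": [[[0,0,-0.08,0,0,0,-0.8],[0,0,-0.15,0,0,0,-0.8],[0,0,-0.15,0,0,0,-0.8]]]}}

```text
t: 21.7
eef_pos: [539.7, 163.9, 145.7]
eef_rot: [3.058, 0.658, 0.022]
contact_force: [0.8, -0.2, -5.0]
grip_width: 0.231
```

Request:
{"fn": "send_rows", "kwargs": {"steps": [[[0,0,-0.04,0,0,0,-0.8],[0,0,-0.08,0,0,0,-0.8],[0,0,-0.08,0,0,0,-0.8]]]}}

```text
t: 22.0
eef_pos: [540.0, 163.6, 145.2]
eef_rot: [3.058, 0.657, 0.023]
contact_force: [-0.7, -3.6, 3.6]
grip_width: 0.222
```

Request:
{"fn": "send_rows", "kwargs": {"steps": [[[0,0,-0.02,0,0,0,-0.8],[0,0,-0.02,0,0,0,-0.8],[0,0,-0.02,0,0,0,-0.8]]], "newtons": 5}}

```text
t: 22.3
eef_pos: [540.1, 163.8, 145.1]
eef_rot: [3.058, 0.657, 0.023]
contact_force: [-0.0, -0.1, -1.6]
grip_width: 0.231
```

```bash
python3 st2.py
```

```text
22.3 [540.05 163.77 145.06] yaw 24.268 F [-0.  -0.1 -1.6] Tz 0.0561 j7 0.1502 -0.0002 -0.0103
```

Request:
{"fn": "send_rows", "kwargs": {"steps": [[[0,0,0,0,0,0,-0.5],[0,0,0,0,0,0,-0.4],[0,0,0,0,0,0,-0.2],[0,0,0,0,0,0,0.1],[0,0,0,0,0,0,0.4],[0,0,0,0,0,0,0.4]]]}}

```text
t: 22.9
eef_pos: [540.0, 163.8, 145.0]
eef_rot: [3.058, 0.657, 0.023]
contact_force: [0.7, -0.4, -0.1]
grip_width: 0.608
```

Request:
{"fn": "send_rows", "kwargs": {"steps": [[[0,0,0.5,0,0,0,0.5],[0,0,1.5,0,0,0,0.5],[0,0,3,0,0,0,0.5],[0,0,5,0,0,0,0.5],[0,0,8,0,0,0,0.5],[0,0,11,0,0,0,0.5],[0,2,13,0,0,0,0.5],[0,6,13,0,0,0,0.5],[0,10,13,0,0,0,0.5],[-1,14,13,0,0,0,0.5],[-2,17,13,0,0,0,0.5],[-2,17,13,0,0,0,0.5]]]}}

```text
t: 24.1
eef_pos: [517.8, 338.6, 275.4]
eef_rot: [3.057, 0.667, 0.023]
contact_force: [0.1, 0.5, 0.0]
grip_width: 0.751
```

```bash
python3 st2.py;  python3 - <<'E'
from h import *
crop("scene",(384,225),70,70,6,"e1.png",[(circ((540.1,164),38,75),(0,0,255)),(circ((540.1,164),11,158),(0,255,0))])
crop("top",(247,273),60,70,6,"e2.png",[(circ((540.1,164),38,75),(0,0,255)),(circ((540.1,164),11,158),(0,255,0))])
cv2.imwrite("pics/e.png",np.hstack([cv2.imread("pics/e1.png"),cv2.imread("pics/e2.png")]))
cv2.imwrite("pics/efull.png",optics.read_camera("scene"))
E
```

```text
24.1 [517.85 338.62 275.42] yaw 24.613 F [0.1 0.5 0. ] Tz 0.0072 j7 -0.17418 0.0511 -1.3458
```

View pics/e.png

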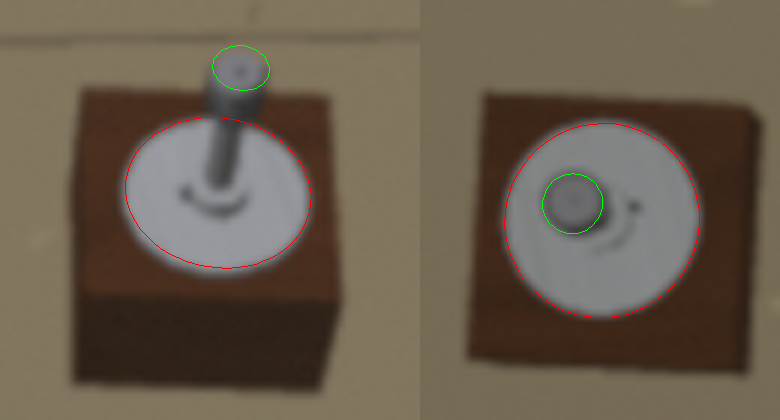

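View pics/efull.png

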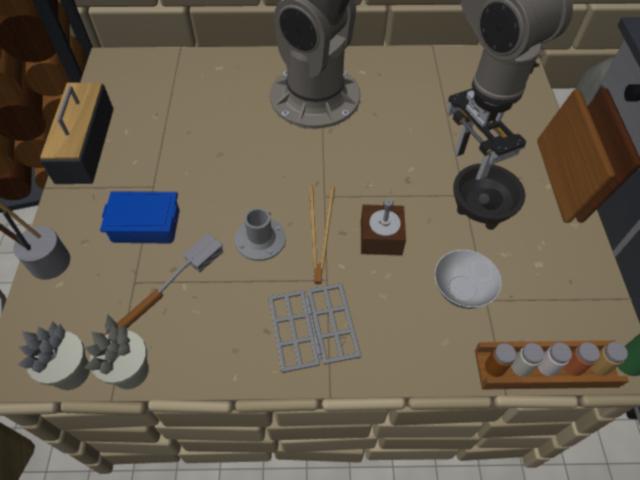

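```bash
python3 -c "
from rig import manip
print(manip.sign_off())"
```

```text
the job is handed in; nothing more can be done
None
```

The bore was gauged and the gauge is back in its block, locked and released. I handed in at about 24 s of the 72 s allowed. The final lock-pin force is the one judged condition I could not see.

- **Seating:** I lifted the gauge by its nut and lowered it freely into the socket. While I turned the nut, the collar was usually pressed on the rim with 16 to 19 N. It fell to 7 to 10 N in parts of the unlocking turn. I saw the gauge turn about 6 degrees with the nut then, and not at all during locking.
- **Unlock and lock:** I turned the nut about 88 degrees anticlockwise and waited for the plungers, then turned it clockwise to about yaw 24 degrees. The wrist torque was noisy. My fits of it put the bite mostly between yaw 44 and 50 degrees, some as high as 59, and the joint torque put it near 50. I judged the lock to be about 20 to 26 degrees past the bite, against a window of 14 to 34. A bite near 59 would put it at the far edge of that window.
- **Size:** After drawing the gauge out there was a light drag of about 1.3 N. The one visible plunger tip sat about 25 mm from the axis, so the size is roughly 50 mm, not sprung to 57. The other tip was hidden by the collar, so this is not a measurement to the tenth of a millimetre.
- **Final check:** In both camera views the gauge stands upright with its collar on the block, within about 1 to 2 mm of centre. The gripper is clear of everything, and nothing else on the ledge appears to have moved.

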